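# Close, clamp and test-pulse the table cutter

### The job

The table cutter has just been put back together after washing. Close its lid, swing the cam latch over until the lid is clamped fully down, and only then twist the pulse knob to its stop, keep it there for at least a second and let it spring back home. Leave the two meal trays and the mixing bowl beside it where they are.

Things in the scene. Friction and masses are not known exactly. Their poses are not given: they have to be found in the camera images.
- cutter: the table cutter, a heavy machine that does not move: a low aluminium base 220 x 450 mm (top 72 mm above the bench), an open steel bowl 210 mm across with its rim 181 mm up, and a motor tower 200 x 132 mm, 215 mm high, beside it. Origin: centre of its underside on the bench. Its y axis runs along the machine from the latch post (y = -195 mm) past the bowl (axis at y = -35 mm) to the tower (y = +157 mm); z is up; the bowl's small handle stands out to -x
- lid_hinge (a point): middle of the lid's hinge line, on the bowl's side of the tower, 188 mm above the bench; its axes are the cutter's and the hinge line runs along x
- lid_handle (a point): middle of the black bar handle on the clear round lid (220 mm across). The bar is 14 mm thick and 100 mm long, runs along the lid's x axis (parallel to the hinge line) with its centre 38 mm above the lid's top face; it lies 165 mm from the hinge line along the lid's -y axis and 46 mm along the lid's z axis. Axes: the lid's, equal to the cutter's when shut
- lid (a joint): opening angle of the lid (rad): 0 is clamped fully down, larger is farther open (it lifts on the side away from the tower, starts ajar). A stiff hinge holds it wherever it is left; a push of 1 to 4 N down on the handle moves it. Pressed down by hand and let go, it rests on its springy rubber seal at about 0.02, where a lug at its free edge lies in reach of the latch; the latch draws it down the last 5 mm
- cam_grip (a point): on the upright turning axis of the cam latch, at half height of its black lever bar, about 239 mm above the bench. The bar is 16 mm wide and 26 mm high and runs from the axis 85 mm along this point's -y axis (and 18 mm the other way). Below it a short steel nose points along this point's -x axis. Axes turn with the lever; z is up. A finger may reach 20 mm below this point
- cam (a joint): turn of the cam latch (rad), clockwise seen from above: 0 open (lever points outwards, away from the bowl), 1.45 is its stop (lever along the side, nose over the lid's lug). Past about 0.5 the nose rides up the lug's ramp and draws the lid down; that takes up to about 0.5 N m. It stays where it is left
- knob_grip (a point): on the upright axis of the pulse knob on top of the tower, at 243 mm above the bench, in the middle of its bar grip: bar 62 mm long, 16 mm wide, 28 mm high (its top 12 mm above this point) on a disc 64 mm across whose top lies 14 mm below this point. The bar runs along this point's x axis, which turns with the knob; z is up
- knob (a joint): turn of the pulse knob (rad), anticlockwise seen from above: 0 at home, 0.9 at its stop (pulse). A spring drives it home from anywhere: 0.06 N m at home, 0.2 N m at the stop
- tray_a: bystander: open foil meal tray with one divider, 195 x 145 x 36 mm; origin: centre of its underside
- tray_b: bystander: foil meal tray with a white card lid, 195 x 145 x 39 mm; origin: centre of its underside
- mixing_bowl: bystander: steel mixing bowl, 190 mm across, 80 mm high; origin: centre of its underside

How it is judged:
On the way, in this order (a step that is already met when the one before it is completed fails the run):
1. the lid is shut down on its seal (value of joint lid below 0.045 rad), for 0.1 s.
2. the cam latch is swung over and the lid clamped fully down (value of joint cam above 1.3 rad and value of joint lid below 0.012 rad), for 0.2 s.
3. the pulse knob is held at its stop (value of joint knob above 0.8 rad), for 0.9 s.
4. the knob is let go and springs home (value of joint knob below 0.06 rad), for 0.1 s.
At the end, for the whole second after the job is handed in: the cam latch is turned past 1.3 rad and the lid is clamped fully down (below 0.012 rad), the pulse knob has been held past 0.8 rad for 0.9 s and is back home (below 0.06 rad) (all of step 2 and value of joint knob below 0.06 rad); the robot touches nothing.
It fails at once if the knob is turned towards pulse (past 0.3 rad) while the lid is not clamped down (value of joint knob above 0.3 rad and (value of joint cam below 1.25 rad or value of joint lid above 0.015 rad)).
It fails at once if a meal tray or the mixing bowl is moved by more than 30 mm (distance of any of tray_a, tray_b, mixing_bowl from where it was at the start of the episode above 0.03 m).
It also fails if it takes over 61 s, if anything falls off the work surface, if the arm or the gripper's body presses on something with over 40 N, if the wrist force passes 120 N, or if a joint passes its speed limit or range.

### The arm

A 7-joint arm with a two-finger parallel gripper is mounted at the origin on the work surface. World frame = base frame: x ahead of the robot, y to its left, z up, the work surface at z = 0. Lengths are in m, angles in rad, forces in N, time in s.
With the tool pointing down it reaches from about 0.425 to 0.875 m from the base axis. Payload 4.7 kg.
Tool frame: the origin (TCP) lies on the mounting face of the last link; the fingertips stand 173 mm ahead of it and the grasp point (between the pads) lies 155 mm ahead of it; z points along the fingers, y is the line along which they close (so a half turn about z gives the same grasp; the last joint's range is limited). The gripper opens to 85 mm and grips with 20 to 120 N. Pads are 22 mm wide; open, the fingers measure 114 mm over their backs; the gripper's body (76 mm by 85 mm) begins 54 mm behind the grasp point. The pads swing forward as they close: fully open they stand 13 mm farther back than shut.
Start: joints at [-1.246, 0.321, -0.07, 1.45, 0.023, 1.371, -0.057], TCP at [0.199, 0.619, 0.405] pointing down, gripper open.
Joint ranges: [-2.86, 2.86], [-0.3, 2.09], [-1.38, 1.24], [0.06, 2.45], [-1.56, 4.7], [0.09, 2.05], [-2.69, 2.69]. Speed limits (rad/s): [2.57, 2.57, 3.14, 3.14, 3.14, 3.14, 3.14].

### API

Orientations are given as a rotation vector (axis times angle).
In Python, from bench import ctrl gives the robot as it stands. The module is installed in compiled form; this text tells all that it offers.
- The arm moves only by the tool jog_arm, never from a script. Its arguments are lists of equal length, an entry for each row: "grip": the closure in counts, from 0 (fully open) to 255 (shut); "translation": the shift along the tool's x, y, z in m, a list of three; "roll": the turn about the tool's z in degrees. In form: {"grip": [grip, ...], "translation": [[x, y, z], ...], "roll": [roll, ...]}. A call has 1 to 10 rows; each row is the pose to reach, as a shift and turn from the pose commanded when the call began, along the tool's axes at that moment; what a row does not reach only later rows make up. A row lasts 1/10 s, in which the tool goes at most 50 mm and 8.59 degrees, less where a joint would pass 70% of its speed; a pose out of reach is approached as far as the arm can. A call with a gripper value outside its range is refused whole. The fingers move at their own pace and stop on an object; "grip_force" is the grip in N (left out, the last holds). Time passes only in rows, so rows that repeat a pose let the fingers close. It gives the time, the measured TCP pose, the force, the opening and the grip force at its end, in the units of the state.
- ctrl.get_state(): the state, without advancing time (a new reading comes with each control period).
- ctrl.snapshot(name): name is "side" or "top"; returns a dict with "color" (384x512x3 uint8, red, green, blue), "z_map" (384x512 float32, m along the optical axis (not along the pixel's ray), 0 where there is no reading), "camera_matrix" (3x3 intrinsics, pixels), "R" (3x3) and "t" (3): a world point X has camera coordinates R X + t. Camera axes: x right, y down, z forward; pixel columns grow to the right and rows downward; lengths in m; the calibration is good to about 2 mm. A picture is of the moment at which its call begins.
- ctrl.sign_off(): hands the job in; it is judged then, once.
The state is a dict: "time_s": time; "joints": joint angles; "qvel": joint speeds; "tau": joint torques, N m; "ee_pos": TCP position; "eef_rot": TCP orientation; "ft_force": force on the tool from outside, world axes, zero at the start; "ft_torque": the same for the moment, N m; "width": opening from 0.0 (shut) to 1.0 (fully open); "gripper_force": force on a finger pad.
Only numpy, scipy, OpenCV 4.12 (cv2) and the standard library are available. Lean on these libraries where they do the work, as an engineer would, in place of code of your own. Each camera call takes 0.05 s, during which the arm holds its last target. There are 200 camera calls.

## Working session

There is one attempt and no reset: what is moved stays moved. The work goes in short steps, Python scripts to look and compute and a tool call to move; the robot and the scene stay as the last step left them, time stands still between calls to the robot, and variables do not carry over. Pictures are saved under pics/ and viewed, at most 10 in all, crops included, and the job is handed in when it is done.

Besides the shell and the picture viewer there is one more tool, called after ">>>" as name([rows], argument=value, ...), one row to a line, values as JSON. jog_arm: Moves the arm, as the interface text tells. Its arguments: {"type":"object","properties":{"grip":{"type":"array"},"translation":{"type":"array"},"roll":{"type":"array"},"grip_force":{"type":"number"}},"required":["grip","translation","roll"]}

```bash
mkdir -p pics
python3 - <<'E'
from bench import ctrl
import cv2,numpy as np
s=ctrl.get_state();print(s)
for n in("side","top"):
    d=ctrl.snapshot(n);cv2.imwrite(f"pics/{n}0.png",cv2.resize(d["color"][:,:,::-1],(800,600)));np.savez(f"{n}0.npz",**d)
    print(n,d["camera_matrix"],d["R"],d["t"])
E
```

```text
{'time_s': 0.0, 'joints': array([-1.24592033,  0.32183299, -0.07005922,  1.45169282,  0.02259734,
        1.3707918 , -0.05689744]), 'qvel': array([ 0.00087807, -0.00062708, -0.00175025,  0.00052626,  0.00145967,
       -0.00120737, -0.00034076]), 'tau': array([ 6.48922264e-05, -4.93578637e+01, -3.82027281e-01, -3.14331865e+01,
        1.30755577e-02,  1.13902974e-02,  3.44396358e-05]), 'ee_pos': array([0.19874861, 0.61864991, 0.40360754]), 'eef_rot': array([-4.86159437e-01, -3.10354806e+00,  3.02910413e-03]), 'ft_force': array([ 0.23139338,  0.71249987, -0.20684076]), 'ft_torque': array([ 0.02925666, -0.01933861,  0.04717979]), 'gripper_force': 0.0, 'width': 1.0044176297340035}
side [[477.27502509   0.         254.57317698]
 [  0.         477.27502509 191.29644588]
 [  0.           0.           1.        ]] [[ 0.98155659 -0.19074418 -0.01277991]
 [-0.13451705 -0.64162145 -0.75513382]
 [ 0.13583752  0.74292569 -0.6554461 ]] [-0.50122032  0.19115764  1.53930139]
top [[413.83103175   0.         255.853711  ]
 [  0.         413.83103175 192.77711886]
 [  0.           0.           1.        ]] [[ 2.33810383e-02 -9.99726151e-01  9.74516631e-04]
 [-9.84990660e-01 -2.32031408e-02 -1.71040971e-01]
 [ 1.71016744e-01  3.03922572e-03 -9.85263435e-01]] [-0.01003409  0.55417524  1.33995843]
```

View pics/side0.png

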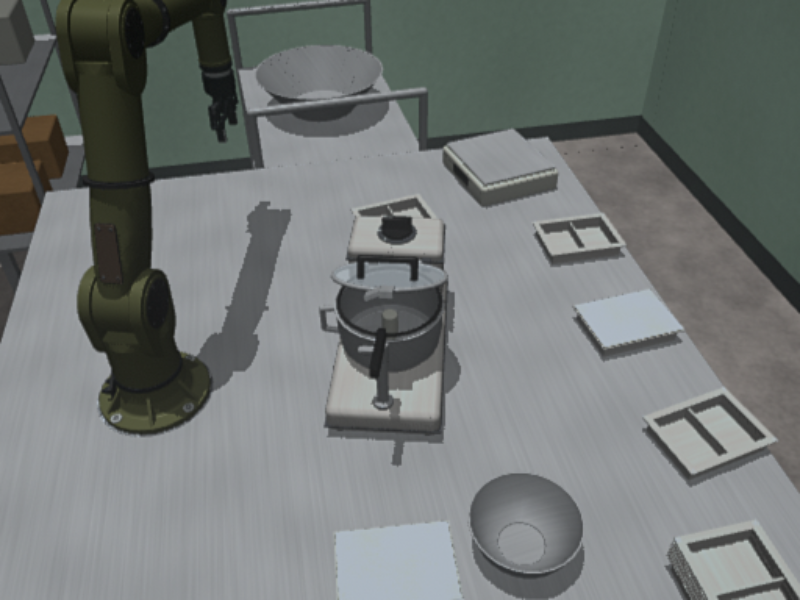

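View pics/top0.png

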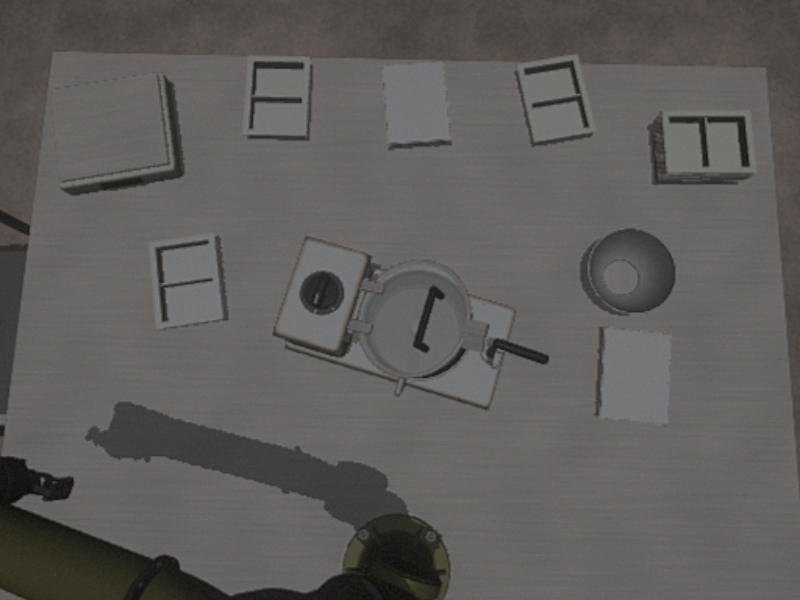

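The side view shows the lid ajar with its handle at (388,265), the knob at (397,228) and the cam lever at (378,350). In the top view (800x600) the knob is at (322,293), the lid handle bar at (428,320), the cam axis at about (493,347) and the lever tip at (547,358). Next I'll measure these from the depth maps.

```bash
cat > h.py <<'E'
import numpy as np,cv2
def load(n): return dict(np.load(n))
def cloud(d):
    z=d["z_map"];K=d["camera_matrix"];v,u=np.mgrid[:z.shape[0],:z.shape[1]]
    c=np.stack([(u-K[0,2])/K[0,0]*z,(v-K[1,2])/K[1,1]*z,z],-1)
    return (c-d["t"])@d["R"]
def ray(d,uv,h):
    K=d["camera_matrix"];r=np.array([(uv[0]-K[0,2])/K[0,0],(uv[1]-K[1,2])/K[1,1],1])@d["R"];o=-d["t"]@d["R"]
    return o+r*(h-o[2])/r[2]
def dark(d,n,lo):
    P=cloud(d);m=((d["color"].max(2)<lo)&(P[...,2]>.17)&(P[...,2]<.45)&(P[...,0]>.4)&(P[...,0]<.85)&(np.abs(P[...,1])<.4)&(d["z_map"]>0)).astype(np.uint8)
    k,l,st,c=cv2.connectedComponentsWithStats(m)
    for i in range(1,k):
        if st[i,4]>15:
            Q=P[l==i];print(n,"blob",st[i],"c",c[i].round(1),"med",np.median(Q,0).round(4),"min",np.percentile(Q,3,axis=0).round(3),"max",np.percentile(Q,97,axis=0).round(3))
            (a,b),s,t=cv2.minAreaRect(Q[:,:2].astype(np.float32)*1000);print("   rect",round(a),round(b),np.round(s),round(t,1))
E
python3 - <<'E'
from h import *
for n,lo in(("top0",45),("side0",60)):
    d=load(n+".npz");dark(d,n,lo)
d=load("top0.npz");P=cloud(d)
m=(np.abs(P[...,2]-.215)<.008)&(P[...,0]>.4)&(P[...,0]<.9)&(P[...,1]>.05)&(P[...,1]<.35)
print("tower",m.sum(),np.median(P[m][:,2]));print(cv2.minAreaRect(P[m][:,:2].astype(np.float32)*1000))
m=(np.abs(P[...,2]-.072)<.008)&(P[...,0]>.4)&(P[...,0]<.9)&(np.abs(P[...,1])<.35)
m=cv2.morphologyEx(m.astype(np.uint8),cv2.MORPH_OPEN,np.ones((3,3)))>0
print("base",m.sum());print(cv2.minAreaRect(P[m][:,:2].astype(np.float32)*1000), cv2.boxPoints(cv2.minAreaRect(P[m][:,:2].astype(np.float32)*1000)).round())
E
```

```text
top0 blob [195 174  22  24 219] c [205.  185.5] med [0.5403 0.1482 0.2319] min [0.509 0.122 0.219] max [0.567 0.177 0.257]
   rect 540 151 [67. 61.] 19.3
top0 blob [265 183  19  42 205] c [272.8 202.9] med [ 0.485  -0.0438  0.3046] min [ 0.431 -0.07   0.275] max [ 0.533 -0.027  0.309]
   rect 482 -49 [ 25. 110.] 74.6
top0 blob [314 217  37  16 161] c [331.8 224.3] med [ 0.4347 -0.2137  0.2516] min [ 0.416 -0.261  0.215] max [ 0.451 -0.171  0.256]
   rect 434 -217 [100.  19.] 76.7
top0 blob [282 223  16  14  47] c [290.3 230.4] med [ 0.4179 -0.1038  0.1943] min [ 0.402 -0.118  0.181] max [ 0.438 -0.081  0.199]
   rect 418 -101 [ 9. 56.] 43.8
side0 blob [244 139  21  15 256] c [253.8 145.7] med [0.538  0.1406 0.2324] min [0.51 0.12 0.22] max [0.566 0.155 0.255]
   rect 543 138 [70. 48.] 6.8
side0 blob [223 163  45  17 243] c [246.9 168. ] med [ 0.4833 -0.045   0.3002] min [ 0.431 -0.071  0.202] max [0.535 0.1   0.308]
   rect 483 21 [166. 144.] 77.7
side0 blob [222 183  61  59 394] c [249.9 216.1] med [ 0.4419 -0.1824  0.2347] min [ 0.411 -0.266  0.188] max [ 0.588 -0.023  0.254]
   rect 468 -106 [315. 144.] 50.0
tower 2685 0.21468315618084294
((531.1849975585938, 121.41665649414062), (195.06680297851562, 197.20852661132812), 75.34175109863281)
base 1104
((494.2992858886719, -10.707656860351562), (419.70849609375, 214.3907928466797), 74.83704376220703) [[ 336. -185.]
 [ 543. -241.]
 [ 653.  164.]
 [ 446.  220.]]
```

```bash
cat >> h.py <<'E'
from scipy.spatial.transform import Rotation as Ro
def delta(s,pts):
    """pts: (x,y,ztip,yaw of tool y in deg) -> tool-axes shift & roll from state s"""
    R=Ro.from_rotvec(s["eef_rot"]).as_matrix();yaw=np.degrees(np.arctan2(R[1,1],R[0,1]))
    print("t",round(s["time_s"],2),"pos",s["ee_pos"].round(4),"tip z",round(s["ee_pos"][2]-.173,4),"yaw",yaw.round(1),"tilt",R[:,2].round(3),"F",s["ft_force"].round(1),"T",s["ft_torque"].round(2),"w",round(s["width"],3),"gf",round(s["gripper_force"],1),"j",s["joints"].round(2))
    for x,y,zt,yw in pts:
        r=-(yw-yaw);r=(r+180)%360-180
        print((x,y,zt,yw),"->",(R.T@(np.array([x,y,zt+.173])-s["ee_pos"])).round(4).tolist(),round(r,1))
E
python3 - <<'E'
from h import *
from bench import ctrl
d=load("top0.npz");P=cloud(d)
m=(d["color"].max(2)<60)&(P[...,2]>.298)&(P[...,2]<.32)&(P[...,1]<0)&(P[...,0]<.6);print(P[m][:,:3].mean(0),cv2.minAreaRect(P[m][:,:2].astype(np.float32)*1000))
m=(d["color"].max(2)<60)&(P[...,2]>.246)&(P[...,2]<.262)&(P[...,1]<-.1)&(P[...,0]<.6);print(P[m].mean(0),cv2.minAreaRect(P[m][:,:2].astype(np.float32)*1000))
m=(d["color"].max(2)<60)&(P[...,2]>.246)&(P[...,2]<.262)&(P[...,1]>.1)&(P[...,0]<.6);print(P[m].mean(0),cv2.minAreaRect(P[m][:,:2].astype(np.float32)*1000))
delta(ctrl.get_state(),[(.55,.2,.34,75),(.485,-.045,.34,75)])
E
```

```text
[ 0.24543229 -0.03459395  0.30676491] ((279.3912353515625, -50.119476318359375), (117.7193832397461, 509.1083679199219), 78.1001205444336)
[ 0.43494569 -0.21621771  0.25215056] ((435.5181884765625, -216.54624938964844), (101.00335693359375, 15.841795921325684), 72.0323715209961)
[0.50331063 0.19866149 0.25407805] ((363.20001220703125, 376.9626770019531), (80.73831176757812, 621.4962158203125), 34.17190170288086)
t 0.1 pos [0.1988 0.6187 0.4037] tip z 0.2307 yaw 72.2 tilt [-0.    -0.002 -1.   ] F [-0.3 -0.  -0.2] T [-0.    0.02 -0.  ] w 1.001 gf 0.0 j [-1.25  0.32 -0.07  1.45  0.02  1.37 -0.06]
(0.55, 0.2, 0.34, 75) -> [-0.4624, -0.2914, -0.1087] -2.8
(0.485, -0.045, 0.34, 75) -> [-0.4755, -0.5445, -0.1083] -2.8
```

>>> jog_arm([
  [0, 0, -0.05],
  [0, 0, -0.1],
  [-0.04, -0.025, -0.11],
  [-0.08, -0.05, -0.11],
  [-0.12, -0.075, -0.11],
  [-0.16, -0.1, -0.11],
  [-0.2, -0.126, -0.11],
  [-0.24, -0.151, -0.11],
  [-0.28, -0.176, -0.11],
  [-0.32, -0.201, -0.11],
], grip=[255, 255, 255, 255, 255, 255, 255, 255, 255, 255], roll=[0, 0, -3, -3, -3, -3, -3, -3, -3, -3])

```text
time_s: 1.1
ee_pos: [0.4428, 0.3278, 0.5145]
eef_rot: [-0.405, -3.115, 0.0]
ft_force: [1.2, 1.0, 0.5]
width: -0.004
gripper_force: 0.0
```

Run:
```python
from h import *
from bench import ctrl
delta(ctrl.get_state(),[(.55,.2,.34,75),(.485,-.045,.34,75)])
```

```text
t 1.1 pos [0.4428 0.3278 0.5145] tip z 0.3415 yaw 75.2 tilt [-0. -0. -1.] F [1.2 1.  0.5] T [ 0.04 -0.04  0.04] w -0.004 gf 0.0 j [-0.85  0.08  0.17  1.53 -0.01  1.54  0.64]
(0.55, 0.2, 0.34, 75) -> [-0.1363, -0.0962, 0.0014] 0.2
(0.485, -0.045, 0.34, 75) -> [-0.136, -0.3497, 0.0015] 0.2
```

>>> jog_arm([
  [-0.04, -0.03, 0],
  [-0.08, -0.06, 0],
  [-0.11, -0.09, 0],
  [-0.116, -0.13, 0],
  [-0.12, -0.17, 0],
  [-0.124, -0.21, 0],
  [-0.128, -0.25, 0],
  [-0.132, -0.3, 0],
  [-0.136, -0.34, 0],
  [-0.136, -0.34, 0],
], grip=[255, 255, 255, 255, 255, 255, 255, 255, 255, 255], roll=[0, 0, 0, 0, 0, 0, 0, 0, 0, 0])

```text
time_s: 2.1
ee_pos: [0.4852, -0.041, 0.5152]
eef_rot: [0.422, 3.112, -0.002]
ft_force: [0.2, 0.3, -0.8]
width: 0.0
gripper_force: 0.0
```

Run:
```python
from h import *
from bench import ctrl
delta(ctrl.get_state(),[(.485,-.045,.32,75),(.484,-.048,.305,75),(.482,-.057,.292,75),(.479,-.067,.275,75),(.477,-.073,.260,75),(.475,-.080,.244,75),(.475,-.081,.241,75)])
```

```text
t 2.1 pos [ 0.4852 -0.041   0.5152] tip z 0.3422 yaw 74.6 tilt [ 0.001 -0.001 -1.   ] F [ 0.2  0.3 -0.8] T [0.   0.01 0.06] w 0.0 gf 0.0 j [-0.49 -0.09  0.49  1.67  0.04  1.54  1.3 ]
(0.485, -0.045, 0.32, 75) -> [-0.0008, -0.0039, 0.0222] -0.4
(0.484, -0.048, 0.305, 75) -> [-0.0006, -0.0071, 0.0372] -0.4
(0.482, -0.057, 0.292, 75) -> [-0.0011, -0.0163, 0.0502] -0.4
(0.479, -0.067, 0.275, 75) -> [-0.0008, -0.0267, 0.0672] -0.4
(0.477, -0.073, 0.26, 75) -> [-0.0005, -0.033, 0.0822] -0.4
(0.475, -0.08, 0.244, 75) -> [-0.0004, -0.0403, 0.0982] -0.4
(0.475, -0.081, 0.241, 75) -> [-0.0007, -0.0412, 0.1012] -0.4
```

>>> jog_arm([
  [0, -0.004, 0.022],
  [0, -0.007, 0.035],
  [0, -0.012, 0.044],
  [0, -0.018, 0.053],
  [0, -0.023, 0.062],
  [0, -0.028, 0.071],
  [0, -0.033, 0.08],
  [0, -0.037, 0.088],
  [0, -0.04, 0.094],
  [0, -0.041, 0.098],
], grip=[255, 255, 255, 255, 255, 255, 255, 255, 255, 255], roll=[0, 0, 0, 0, 0, 0, 0, 0, 0, 0])

```text
time_s: 3.1
ee_pos: [0.4761, -0.0732, 0.4169]
eef_rot: [-0.404, -3.115, -0.002]
ft_force: [-2.9, 2.1, 13.6]
width: -0.001
gripper_force: 6.8
```

>>> jog_arm([
  [0, 0, 0.001],
  [0, 0, 0.003],
  [0, 0, 0.003],
], grip=[255, 255, 255], roll=[0, 0, 0])

```text
time_s: 3.4
ee_pos: [0.476, -0.0735, 0.4159]
eef_rot: [0.404, 3.115, 0.002]
ft_force: [-6.0, 0.8, 14.2]
width: 0.001
gripper_force: 7.0
```

Run:
```python
from h import *
from bench import ctrl
delta(ctrl.get_state(),[])
d=ctrl.snapshot("side");np.savez("side1.npz",**d);cv2.imwrite("pics/side1.png",cv2.resize(d["color"][100:300,150:350,::-1],(600,600)))
dark(d,"s",60)
```

```text
t 3.4 pos [ 0.476  -0.0735  0.4159] tip z 0.2429 yaw 75.2 tilt [ 0.001  0.001 -1.   ] F [-6.   0.8 14.2] T [0.07 1.26 0.01] w 0.001 gf 7.0 j [-0.45 -0.07  0.53  1.85  0.04  1.35  1.38]
s blob [ 229  131   38   71 1090] c [246.9 161. ] med [ 0.4729 -0.1007  0.3801] min [ 0.43  -0.124  0.218] max [0.559 0.135 0.447]
   rect 531 4 [318. 106.] 56.8
s blob [236 210  11  32 205] c [241.5 226.3] med [ 0.4344 -0.2294  0.2501] min [ 0.417 -0.267  0.219] max [ 0.453 -0.177  0.255]
   rect 435 -220 [103.  16.] 72.0
```

View pics/side1.png

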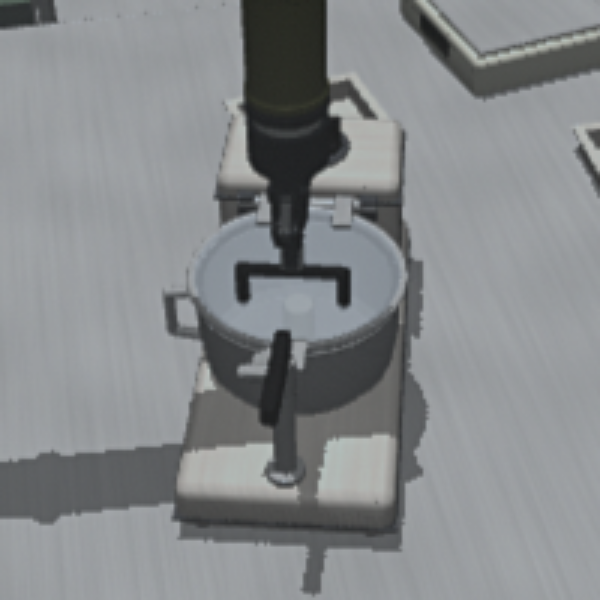

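The lid lies flat on the bowl at crop (298,290), pressed by the fingertips on the handle bar at (290,268). The lever runs from (283,335) to (270,420), still open. Next I'll lift and go to the lever.

>>> jog_arm([
  [0, 0, -0.03],
  [0, 0, -0.06],
  [0, 0, -0.09],
  [0, -0.03, -0.09],
  [0, -0.06, -0.09],
  [0, -0.09, -0.09],
  [0, -0.12, -0.09],
  [0, -0.15, -0.09],
  [0, -0.16, -0.09],
  [0, -0.16, -0.09],
], grip=[255, 255, 255, 200, 150, 110, 110, 110, 110, 110], roll=[0, 0, 8, 16, 24, 32, 40, 48, 56, 64])

```text
time_s: 4.45
ee_pos: [0.4343, -0.2303, 0.5035]
eef_rot: [2.006, 2.418, -0.0]
ft_force: [0.0, -0.0, -0.5]
width: 0.569
gripper_force: 0.0
```

Run:
```python
from h import *
from bench import ctrl
d=ctrl.snapshot("side");np.savez("side2.npz",**d);dark(d,"s",60)
d=ctrl.snapshot("top");np.savez("top2.npz",**d);dark(d,"t",45)
delta(ctrl.get_state(),[(.432,-.225,.30,-18),(.432,-.225,.224,-18)])
```

```text
s blob [254 139  11  15 119] c [258.6 145.6] med [0.5532 0.1389 0.2319] min [0.54  0.121 0.218] max [0.57  0.149 0.257]
   rect 556 145 [55. 33.] 84.1
s blob [226 163  42  43 844] c [246.9 181.9] med [ 0.4585 -0.2366  0.4086] min [ 0.402 -0.252  0.228] max [ 0.524 -0.078  0.443]
   rect 489 -88 [365. 100.] 74.8
s blob [236 210  11  32 201] c [241.5 226.2] med [ 0.4344 -0.2302  0.2501] min [ 0.417 -0.267  0.232] max [ 0.453 -0.178  0.255]
   rect 435 -219 [104.  16.] 72.0
t blob [198 175  14  23 105] c [204.9 185.4] med [0.5398 0.149  0.2493] min [0.509 0.137 0.226] max [0.567 0.165 0.257]
   rect 542 152 [24. 67.] 72.4
t blob [276 191  14  38 129] c [282.3 209.2] med [ 0.4751 -0.0739  0.2438] min [ 0.423 -0.09   0.235] max [ 0.525 -0.058  0.249]
   rect 475 -74 [ 11. 110.] 74.6
t blob [339 190  14  23 130] c [345.2 197.2] med [ 0.4841 -0.2156  0.4292] min [ 0.462 -0.229  0.376] max [ 0.497 -0.207  0.442]
   rect 478 -220 [41. 25.] 7.4
t blob [315 217  32  16 186] c [331.2 224. ] med [ 0.435  -0.2139  0.2516] min [ 0.406 -0.244  0.234] max [ 0.451 -0.172  0.4  ]
   rect 427 -205 [83. 39.] 73.3
t 4.55 pos [ 0.4352 -0.2284  0.5033] tip z 0.3303 yaw 11.1 tilt [-0.  0. -1.] F [0.6 0.2 0.6] T [ 0.06 -0.01  0.03] w 0.569 gf 0.0 j [-0.26 -0.09  0.65  1.69  0.05  1.52  0.58]
(0.432, -0.225, 0.3, -18) -> [0.0039, -0.0024, 0.0303] 29.1
(0.432, -0.225, 0.224, -18) -> [0.0039, -0.0024, 0.1063] 29.1
```

>>> jog_arm([
  [0.004, -0.002, 0.01],
  [0.004, -0.002, 0.02],
  [0.004, -0.002, 0.03],
  [0.004, -0.002, 0.04],
  [0.004, -0.002, 0.07],
  [0.004, -0.002, 0.1],
  [0.004, -0.002, 0.106],
  [0.004, -0.002, 0.106],
  [0.004, -0.002, 0.106],
  [0.004, -0.002, 0.106],
], grip=[110, 110, 110, 110, 110, 110, 110, 180, 255, 255], roll=[8, 16, 24, 29, 29, 29, 29, 29, 29, 29], grip_force=30)

```text
time_s: 5.55
ee_pos: [0.4328, -0.2247, 0.3992]
eef_rot: [2.537, 1.852, 0.002]
ft_force: [-1.8, 0.9, 1.9]
width: 0.182
gripper_force: 31.9
```

>>> jog_arm([
  [0, 0, 0],
  [0, 0, 0],
  [0, 0, 0],
], grip=[255, 255, 255], roll=[0, 0, 0])

```text
time_s: 5.85
ee_pos: [0.4328, -0.2248, 0.3992]
eef_rot: [2.537, 1.851, 0.002]
ft_force: [-2.2, 1.3, 6.3]
width: 0.18
gripper_force: 32.4
```

Run:
```python
from h import *
from bench import ctrl
c=np.array([.445,-.185])
delta(ctrl.get_state(),[(*(c+.042*np.array([np.cos(np.radians(a)),np.sin(np.radians(a))])),.224,a+90) for a in range(-108,-196,-8)])
```

```text
t 5.85 pos [ 0.4328 -0.2248  0.3992] tip z 0.2262 yaw -17.8 tilt [ 0.002 -0.    -1.   ] F [-2.2  1.3  6.3] T [0.28 0.54 0.15] w 0.18 gf 32.4 j [-0.22 -0.05  0.63  1.87  0.03  1.31  0.09]
(np.float64(0.43202128623625224), np.float64(-0.22494437368439646), 0.224, -18) -> [-0.0004, -0.0007, 0.0022] 0.2
(np.float64(0.42658841183485874), np.float64(-0.22274934994456502), 0.224, -26) -> [0.0, -0.0065, 0.0022] 8.2
(np.float64(0.4215138980542286), np.float64(-0.21981957804731175), 0.224, -34) -> [0.0013, -0.0122, 0.0022] 16.2
(np.float64(0.416896514532928), np.float64(-0.21621208267005054), 0.224, -42) -> [0.0033, -0.0177, 0.0022] 24.2
(np.float64(0.4128261333890029), np.float64(-0.21199707960683467), 0.224, -50) -> [0.0061, -0.0229, 0.0022] 32.2
(np.float64(0.4093819799614301), np.float64(-0.20725660909779461), 0.224, -58) -> [0.0095, -0.0276, 0.0022] 40.2
(np.float64(0.4066310907790108), np.float64(-0.20208293900918362), 0.224, -66) -> [0.0136, -0.0318, 0.0022] 48.2
(np.float64(0.4046270087705906), np.float64(-0.19657676894431397), 0.224, -74) -> [0.0183, -0.0354, 0.0022] 56.2
(np.float64(0.4034087411128541), np.float64(-0.19084527024032275), 0.224, -82) -> [0.0233, -0.0383, 0.0022] 64.2
(np.float64(0.403), np.float64(-0.185), 0.224, -90) -> [0.0288, -0.0405, 0.0022] 72.2
(np.float64(0.4034087411128541), np.float64(-0.17915472975967725), 0.224, -98) -> [0.0345, -0.0419, 0.0022] 80.2
```

>>> jog_arm([
  [0, -0.003, 0],
  [0, -0.0065, -0.001],
  [0.0005, -0.0095, -0.001],
  [0.0013, -0.0122, -0.001],
  [0.002, -0.015, -0.001],
  [0.0033, -0.0177, -0.001],
  [0.0045, -0.02, -0.001],
  [0.0061, -0.0229, -0.001],
], grip=[255, 255, 255, 255, 255, 255, 255, 255], roll=[4, 8, 12, 16, 20, 24, 28, 32])

```text
time_s: 6.65
ee_pos: [0.4132, -0.2117, 0.3993]
eef_rot: [2.95, 1.075, 0.004]
ft_force: [3.1, -0.5, -2.0]
width: 0.177
gripper_force: 31.4
```

Run:
```python
from h import *
from bench import ctrl
c=np.array([.445,-.185])
delta(ctrl.get_state(),[(*(c+.042*np.array([np.cos(np.radians(a)),np.sin(np.radians(a))])),.226,a+90) for a in range(-140,-200,-6)])
```

```text
t 6.65 pos [ 0.4132 -0.2117  0.3993] tip z 0.2263 yaw -50.0 tilt [ 0.003 -0.001 -1.   ] F [ 3.1 -0.5 -2. ] T [-0.01 -0.5  -0.01] w 0.177 gf 31.4 j [-0.2  -0.11  0.58  1.92  0.06  1.32 -0.51]
(np.float64(0.4128261333890029), np.float64(-0.21199707960683467), 0.226, -50) -> [-0.0004, -0.0, 0.0003] 0.0
(np.float64(0.4101804219526883), np.float64(-0.20848610194577136), 0.226, -56) -> [-0.0002, -0.0044, 0.0003] 6.0
(np.float64(0.4079162010999251), np.float64(-0.20471780563700742), 0.226, -62) -> [0.0005, -0.0088, 0.0003] 12.0
(np.float64(0.40605827810819495), np.float64(-0.20073347692346832), 0.226, -68) -> [0.0016, -0.013, 0.0002] 18.0
(np.float64(0.4046270087705906), np.float64(-0.19657676894431397), 0.226, -74) -> [0.0032, -0.0171, 0.0002] 24.0
(np.float64(0.40363807437348725), np.float64(-0.19229322346201108), 0.226, -80) -> [0.0052, -0.021, 0.0002] 30.0
(np.float64(0.4031023098890874), np.float64(-0.18792977189725327), 0.226, -86) -> [0.0076, -0.0247, 0.0002] 36.0
(np.float64(0.403025585265198), np.float64(-0.18353422113849496), 0.226, -92) -> [0.0104, -0.0281, 0.0002] 42.0
(np.float64(0.4034087411128541), np.float64(-0.17915472975967725), 0.226, -98) -> [0.0135, -0.0312, 0.0002] 48.0
(np.float64(0.40424757949640816), np.float64(-0.17483928038481397), 0.226, -104) -> [0.0169, -0.034, 0.0002] 54.0
```

>>> jog_arm([
  [0, -0.0044, 0],
  [0.0005, -0.0088, 0],
  [0.0016, -0.013, 0],
  [0.0032, -0.0171, 0],
  [0.0052, -0.021, 0],
  [0.0076, -0.0247, 0],
  [0.0104, -0.0281, 0],
  [0.0125, -0.03, 0],
  [0.0125, -0.03, 0],
], grip=[255, 255, 255, 255, 255, 255, 255, 255, 255], roll=[6, 12, 18, 24, 30, 36, 42, 46, 46])

```text
time_s: 7.55
ee_pos: [0.4035, -0.1806, 0.3993]
eef_rot: [3.137, -0.159, 0.005]
ft_force: [4.1, 0.3, -0.3]
width: 0.185
gripper_force: 31.5
```

Run:
```python
from h import *
from bench import ctrl
c=np.array([.445,-.185])
delta(ctrl.get_state(),[(*(c+.042*np.array([np.cos(np.radians(a)),np.sin(np.radians(a))])),.226,a+90) for a in range(-186,-198,-2)])
```

```text
t 7.55 pos [ 0.4035 -0.1806  0.3993] tip z 0.2263 yaw -95.8 tilt [ 0.003 -0.    -1.   ] F [ 4.1  0.3 -0.3] T [ 0.12 -0.61 -0.21] w 0.185 gf 31.5 j [-0.16 -0.16  0.48  1.96  0.07  1.32 -1.38]
(np.float64(0.4032300803945325), np.float64(-0.18060980454275855), 0.226, -96) -> [-0.0003, 0.0001, 0.0003] 0.2
(np.float64(0.4034087411128541), np.float64(-0.17915472975967725), 0.226, -98) -> [-0.0002, -0.0014, 0.0003] 2.2
(np.float64(0.40363807437348725), np.float64(-0.17770677653798891), 0.226, -100) -> [-0.0002, -0.0029, 0.0003] 4.2
(np.float64(0.40391780076918016), np.float64(-0.1762677089856541), 0.226, -102) -> [-0.0, -0.0043, 0.0003] 6.2
(np.float64(0.40424757949640816), np.float64(-0.17483928038481397), 0.226, -104) -> [0.0001, -0.0058, 0.0003] 8.2
(np.float64(0.4046270087705906), np.float64(-0.17342323105568605), 0.226, -106) -> [0.0004, -0.0072, 0.0003] 10.2
```

>>> jog_arm([
  [0, -0.0015, 0],
  [0, -0.003, 0],
  [0, -0.0043, 0],
  [0, -0.0043, 0],
], grip=[255, 255, 255, 255], roll=[2, 4, 6, 6])

```text
time_s: 7.95
ee_pos: [0.4039, -0.1779, 0.3994]
eef_rot: [3.122, -0.317, 0.007]
ft_force: [3.3, -5.1, -2.3]
width: 0.182
gripper_force: 53.3
```

Run:
```python
from h import *
from bench import ctrl
delta(ctrl.get_state(),[])
```

```text
t 7.95 pos [ 0.4039 -0.1779  0.3994] tip z 0.2264 yaw -101.6 tilt [ 0.004 -0.004 -1.   ] F [ 3.3 -5.1 -2.3] T [-1.02 -0.73  1.1 ] w 0.182 gf 53.3 j [-0.15 -0.16  0.46  1.96  0.08  1.32 -1.49]
```

>>> jog_arm([
  [0, 0.001, 0],
  [0, 0.001, 0],
  [0, 0.001, 0],
  [0, 0.001, 0],
  [0, 0.001, -0.03],
  [0, 0.001, -0.06],
  [0, 0.001, -0.09],
  [0, 0.001, -0.11],
], grip=[255, 110, 110, 110, 110, 110, 110, 110], roll=[-3, -3, -3, -3, -3, -3, -3, -3])

```text
time_s: 8.75
ee_pos: [0.4029, -0.1776, 0.5109]
eef_rot: [-3.132, 0.242, -0.003]
ft_force: [0.7, 0.6, -0.2]
width: 0.57
gripper_force: 0.0
```

Run:
```python
from h import *
from bench import ctrl
d=ctrl.snapshot("top");np.savez("top3.npz",**d);dark(d,"t",45);cv2.imwrite("pics/top3.png",cv2.resize(d["color"][130:280,160:360,::-1],(800,600)))
d=ctrl.snapshot("side");np.savez("side3.npz",**d);dark(d,"s",60);cv2.imwrite("pics/side3.png",cv2.resize(d["color"][100:300,150:350,::-1],(600,600)))
delta(ctrl.get_state(),[(.5,-.1,.34,-105),(.540,.151,.34,-105),(.540,.151,.234,-105)])
```

```text
t blob [197 175  18  23 133] c [205.2 186.3] med [0.5352 0.148  0.2471] min [0.509 0.13  0.22 ] max [0.564 0.167 0.257]
   rect 536 152 [58. 49.] 10.6
t blob [276 191  14  38 139] c [282.6 209.2] med [ 0.4753 -0.0759  0.2406] min [ 0.424 -0.09   0.234] max [ 0.525 -0.06   0.245]
   rect 475 -75 [ 11. 111.] 74.5
t blob [303 226   7   6  18] c [305.8 228.8] med [ 0.4028 -0.1187  0.4396] min [ 0.4   -0.127  0.406] max [ 0.408 -0.111  0.445]
   rect 403 -120 [19.  8.] 72.3
t blob [311 228   5   5  17] c [312.6 229.9] med [ 0.4041 -0.1388  0.3943] min [ 0.402 -0.145  0.369] max [ 0.408 -0.134  0.45 ]
   rect 404 -139 [14.  7.] 51.0
s blob [244 139  21  15 256] c [253.8 145.7] med [0.5376 0.1418 0.2332] min [0.511 0.12  0.22 ] max [0.567 0.155 0.255]
   rect 543 140 [71. 46.] 8.4
s blob [225 156  42  46 350] c [239.  183.7] med [ 0.43   -0.0942  0.2425] min [ 0.401 -0.243  0.203] max [ 0.527 -0.061  0.447]
   rect 476 -81 [352. 109.] 81.2
s blob [226 213  24  10 201] c [237.5 216.9] med [ 0.4302 -0.189   0.2463] min [ 0.401 -0.196  0.23 ] max [ 0.46  -0.177  0.254]
   rect 430 -186 [18. 63.] 79.8
t 8.85 pos [ 0.4033 -0.1778  0.5116] tip z 0.3386 yaw -98.8 tilt [ 0.005 -0.001 -1.   ] F [-0.1 -0.7  0.1] T [-0.02 -0.   -0.  ] w 0.572 gf 0.0 j [-0.17 -0.2   0.44  1.77  0.08  1.55 -1.46]
(0.5, -0.1, 0.34, -105) -> [0.0836, -0.0917, -0.001] 6.2
(0.54, 0.151, 0.34, -105) -> [0.0847, -0.3459, -0.0009] 6.2
(0.54, 0.151, 0.234, -105) -> [0.0841, -0.3458, 0.1051] 6.2
```

View pics/side3.png

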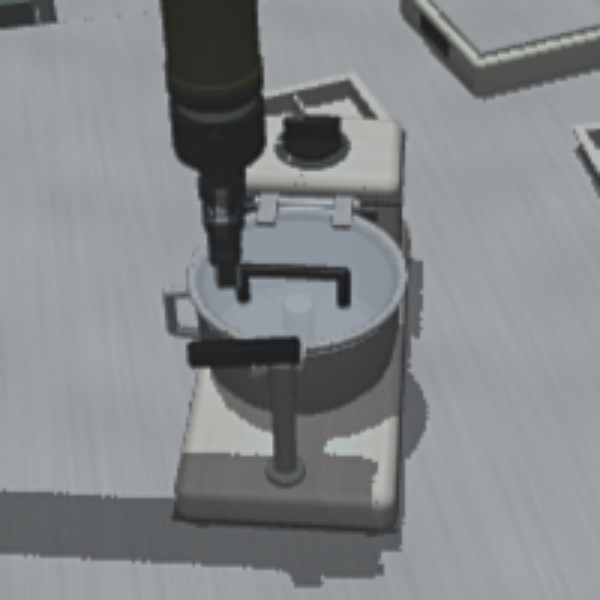

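View pics/top3.png

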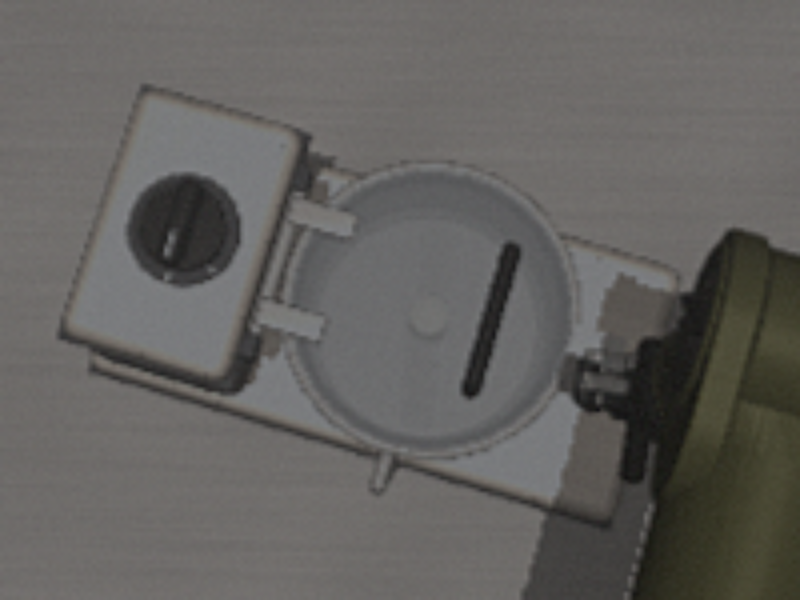

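The lever now lies along the side at crop (245,352) in the side view. In the top view the lid is shut, its handle at (490,320), and the knob disc is at (184,229). The handle top has dropped from about 244 to 241 mm, which fits a clamped lid.

Run:
```python
from h import *
d=load("top3.npz");P=cloud(d)
m=((d["color"].max(2)<75)&(P[...,2]>.222)&(P[...,2]<.27)&(P[...,1]>.1)&(P[...,1]<.2)&(P[...,0]>.48)&(P[...,0]<.6)).astype(np.uint8)
c=max(cv2.findContours(m,0,2)[0],key=cv2.contourArea);(u,v),r=cv2.minEnclosingCircle(c);print(u,v,r,ray(d,(u,v),.232))
m=(P[...,2]>.247)&(P[...,2]<.265)&(P[...,1]>.1)&(P[...,1]<.2)&(P[...,0]>.48)&(P[...,0]<.6)
print(m.sum(),P[m].mean(0),cv2.minAreaRect(P[m][:,:2].astype(np.float32)*1000))
```

```text
205.14285278320312 185.7142791748047 12.163949966430664 [0.53965449 0.15040429 0.232     ]
119 [0.53756103 0.1512221  0.25414784] ((538.2718505859375, 151.79698181152344), (15.622247695922852, 59.85108184814453), 74.81404876708984)
```

>>> jog_arm([
  [0.03, -0.03, 0],
  [0.06, -0.06, 0],
  [0.084, -0.09, 0],
  [0.084, -0.13, 0],
  [0.084, -0.17, 0],
  [0.084, -0.21, 0],
  [0.084, -0.25, 0],
  [0.084, -0.29, 0],
  [0.084, -0.33, 0],
  [0.084, -0.346, 0],
], grip=[110, 110, 110, 110, 110, 110, 110, 110, 110, 110], roll=[0, 2, 4, 6, 6, 6, 6, 6, 6, 6])

```text
time_s: 9.85
ee_pos: [0.5384, 0.1564, 0.5068]
eef_rot: [-3.116, 0.395, 0.005]
ft_force: [-0.3, -0.6, -0.5]
width: 0.571
gripper_force: 0.0
```

>>> jog_arm([
  [0, 0, 0],
  [0, 0, 0],
  [0, 0, 0],
], grip=[110, 110, 110], roll=[0, 0, 0])

```text
time_s: 10.15
ee_pos: [0.5392, 0.149, 0.5087]
eef_rot: [3.114, -0.41, 0.0]
ft_force: [0.2, 0.2, -0.1]
width: 0.565
gripper_force: 0.0
```

Run:
```python
from h import *
from bench import ctrl
delta(ctrl.get_state(),[(.539,.150,.236,-105)])
```

```text
t 10.15 pos [0.5392 0.149  0.5087] tip z 0.3357 yaw -105.0 tilt [ 0.    -0.001 -1.   ] F [ 0.2  0.2 -0.1] T [-0.01 -0.   -0.  ] w 0.565 gf 0.0 j [-0.46  0.1   0.16  1.52 -0.01  1.53 -2.14]
(0.539, 0.15, 0.236, -105) -> [-0.0005, -0.0011, 0.0997] -0.0
```

Measured knob centre is (0.539, 0.151) with the bar at 75°, which is consistent with the earlier reading. Next I'll descend and grip.

>>> jog_arm([
  [0, -0.002, 0.03],
  [0, -0.002, 0.06],
  [0, -0.002, 0.085],
  [0, -0.002, 0.099],
  [0, -0.002, 0.099],
  [0, -0.002, 0.099],
  [0, -0.002, 0.099],
  [0, -0.002, 0.099],
  [0, -0.002, 0.099],
  [0, -0.002, 0.099],
], grip=[110, 110, 110, 110, 110, 180, 255, 255, 255, 255], roll=[0, 0, 0, 0, 0, 0, 0, 0, 0, 0], grip_force=40)

```text
time_s: 11.15
ee_pos: [0.5399, 0.1524, 0.4118]
eef_rot: [3.115, -0.407, 0.004]
ft_force: [-1.3, -4.4, 4.8]
width: 0.176
gripper_force: 42.8
```

Run:
```python
from h import *
from bench import ctrl
delta(ctrl.get_state(),[])
```

```text
t 11.15 pos [0.5399 0.1524 0.4118] tip z 0.2388 yaw -104.9 tilt [ 0.002 -0.    -1.   ] F [-1.3 -4.4  4.8] T [-0.77  0.44 -0.01] w 0.176 gf 42.8 j [-0.46  0.13  0.15  1.67 -0.02  1.34 -2.14]
```

>>> jog_arm([
  [0, 0, 0],
  [0, 0, 0],
  [0, 0, 0],
  [0, 0, 0],
  [0, 0, 0],
  [0, 0, 0],
  [0, 0, 0],
  [0, 0, 0],
  [0, 0, 0],
  [0, 0, 0],
], grip=[255, 255, 255, 255, 255, 255, 255, 255, 255, 255], roll=[-6, -12, -18, -24, -30, -36, -42, -47, -51, -51])

```text
time_s: 12.15
ee_pos: [0.5396, 0.1532, 0.4118]
eef_rot: [-2.986, -0.977, -0.004]
ft_force: [-2.7, -1.5, 5.8]
width: 0.176
gripper_force: 42.9
```

Run:
```python
from h import *
from bench import ctrl
delta(ctrl.get_state(),[])
d=ctrl.snapshot("side");cv2.imwrite("pics/side4.png",cv2.resize(d["color"][110:210,200:300,::-1],(600,600)))
```

```text
t 12.15 pos [0.5396 0.1532 0.4118] tip z 0.2388 yaw -53.8 tilt [ 0.002  0.001 -1.   ] F [-2.7 -1.5  5.8] T [-0.31  0.52 -0.22] w 0.176 gf 42.9 j [-0.41  0.13  0.1   1.67 -0.01  1.34 -1.25]
```

View pics/side4.png

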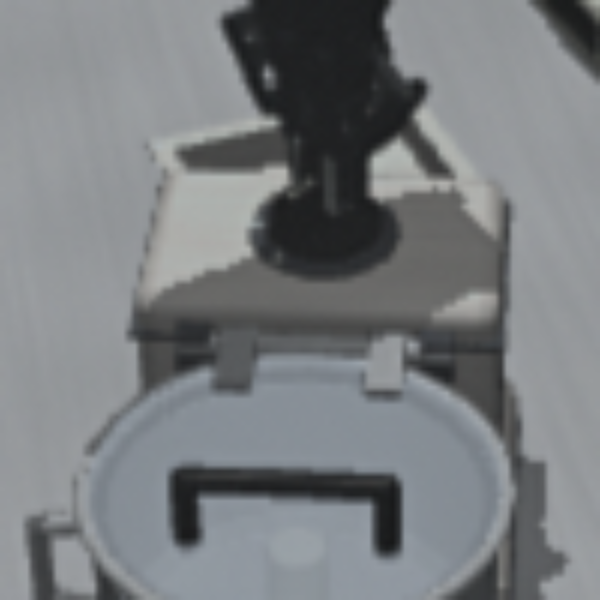

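The gripper holds the knob at (325,230) in this crop, and the -0.22 N m reaction matches the spring torque at the stop. I'll hold it there, then turn back.

>>> jog_arm([
  [0, 0, 0],
  [0, 0, 0],
  [0, 0, 0],
  [0, 0, 0],
  [0, 0, 0],
  [0, 0, 0],
  [0, 0, 0],
  [0, 0, 0],
  [0, 0, 0],
  [0, 0, 0],
], grip=[255, 255, 255, 255, 255, 255, 255, 255, 255, 255], roll=[-1, -1, -1, -1, -1, -1, -1, -1, -1, -1])

```text
time_s: 13.2
ee_pos: [0.5397, 0.1532, 0.4118]
eef_rot: [-2.978, -0.998, -0.004]
ft_force: [-2.1, -0.5, 6.3]
width: 0.176
gripper_force: 43.4
```

>>> jog_arm([
  [0, 0, 0],
  [0, 0, 0],
  [0, 0, 0],
  [0, 0, 0],
  [0, 0, 0],
], grip=[255, 255, 255, 255, 255], roll=[0, 0, 0, 0, 0])

```text
time_s: 13.7
ee_pos: [0.5397, 0.1532, 0.4118]
eef_rot: [-2.978, -0.998, -0.004]
ft_force: [-3.1, -2.5, 6.4]
width: 0.175
gripper_force: 43.4
```

>>> jog_arm([
  [0, 0, 0],
  [0, 0, 0],
  [0, 0, 0],
  [0, 0, 0],
  [0, 0, 0],
  [0, 0, 0],
  [0, 0, 0],
  [0, 0, 0],
  [0, 0, 0],
], grip=[255, 255, 255, 255, 255, 255, 255, 255, 255], roll=[6, 12, 18, 24, 30, 36, 42, 48, 51])

```text
time_s: 14.6
ee_pos: [0.5399, 0.1524, 0.4118]
eef_rot: [3.118, -0.385, 0.004]
ft_force: [-1.1, -4.0, 6.4]
width: 0.176
gripper_force: 42.8
```

>>> jog_arm([
  [0, 0, 0],
  [0, 0, 0],
  [0, 0, 0],
  [0, 0, 0],
  [0, 0, -0.03],
  [0, 0, -0.06],
  [0, 0, -0.09],
  [0, 0, -0.12],
  [0, 0, -0.12],
  [0, 0, -0.12],
], grip=[255, 110, 110, 110, 110, 110, 110, 110, 110, 110], roll=[1, 1, 1, 1, 1, 1, 1, 1, 1, 1])

```text
time_s: 15.6
ee_pos: [0.5395, 0.1538, 0.5301]
eef_rot: [-3.115, 0.404, -0.002]
ft_force: [0.2, 0.5, -0.6]
width: 0.566
gripper_force: 0.0
```

>>> jog_arm([
  [-0.01, 0.05, 0],
  [-0.02, 0.1, 0],
  [-0.02, 0.15, 0],
  [-0.02, 0.15, 0],
  [-0.02, 0.15, 0],
], grip=[110, 110, 110, 110, 110], roll=[0, 0, 0, 0, 0])

```text
time_s: 16.1
ee_pos: [0.4813, 0.0123, 0.5288]
eef_rot: [-3.114, 0.409, 0.002]
ft_force: [0.5, 0.7, -0.1]
width: 0.567
gripper_force: 0.0
```

Run:
```python
from h import *
from bench import ctrl
delta(ctrl.get_state(),[])
d=ctrl.snapshot("top");np.savez("top5.npz",**d);dark(d,"t",45);cv2.imwrite("pics/top5.png",cv2.resize(d["color"][:,:,::-1],(800,600)))
```

```text
t 16.1 pos [0.4813 0.0123 0.5288] tip z 0.3558 yaw -105.0 tilt [-0.001  0.001 -1.   ] F [ 0.5  0.7 -0.1] T [-0.01  0.   -0.04] w 0.567 gf 0.0 j [-0.35 -0.08  0.25  1.65  0.02  1.57 -1.93]
t blob [196 175  21  23 208] c [206.1 185.5] med [0.5404 0.1462 0.2329] min [0.509 0.122 0.219] max [0.566 0.17  0.257]
   rect 539 150 [60. 61.] 27.6
t blob [279 191  11  35 130] c [283.4 206.9] med [ 0.4814 -0.0765  0.2416] min [ 0.435 -0.09   0.235] max [ 0.525 -0.065  0.246]
   rect 479 -76 [ 12. 102.] 75.3
t blob [315 215  10  22  99] c [320.4 225.7] med [ 0.4311 -0.1827  0.2509] min [ 0.401 -0.192  0.193] max [ 0.457 -0.173  0.257]
   rect 430 -182 [17. 60.] 85.8
```

View pics/top5.png

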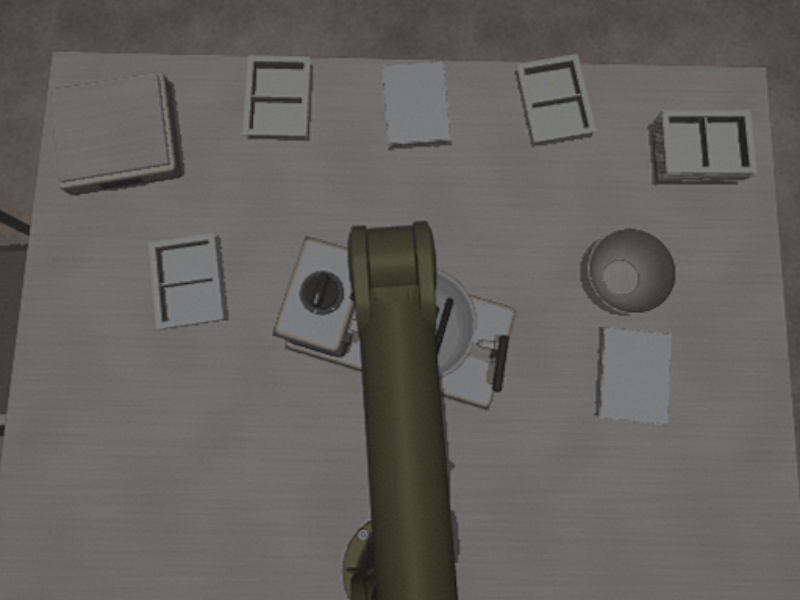

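The knob at (322,292) is back at its home angle, the lever runs along the side from (502,337) to (499,389), and the trays and bowl are where they were. One check on the lever angle before I hand in.

Run:
```python
from h import *
for n in("top0","top5"):
    d=load(n+".npz");P=cloud(d)
    m=(d["color"].max(2)<60)&(P[...,2]>.244)&(P[...,2]<.262)&(P[...,1]<-.13)&(P[...,1]>-.3)&(P[...,0]<.6)&(P[...,0]>.3)
    print(n,m.sum(),cv2.minAreaRect(P[m][:,:2].astype(np.float32)*1000))
    m=(d["color"].max(2)<75)&(P[...,2]>.247)&(P[...,2]<.265)&(P[...,1]>.1)&(P[...,1]<.2)&(P[...,0]>.48)&(P[...,0]<.6)
    print("knob",m.sum(),cv2.minAreaRect(P[m][:,:2].astype(np.float32)*1000))
```

```text
top0 196 ((435.5697937011719, -216.3871307373047), (101.33789825439453, 15.841795921325684), 72.0323715209961)
knob 108 ((538.625244140625, 151.2454833984375), (16.654735565185547, 60.394920349121094), 73.93870544433594)
top5 200 ((411.672607421875, -180.48545837402344), (16.483474731445312, 98.07608032226562), 81.15384674072266)
knob 108 ((538.1761474609375, 151.26263427734375), (16.89906120300293, 60.420127868652344), 72.9802474975586)
```

```bash
python3 -c "
from bench import ctrl
print(ctrl.sign_off())"
```

```text
the job is handed in; nothing more can be done
None
```

The job is handed in; no verdict came back. The lid is shut and clamped (cam turned about 1.4 rad), the knob was held at its stop for about 1.5 s and is back home, and the trays and bowl did not move.

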